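# Lock the sieve insert into the bayonet collar of a pipe filter

### The arm

A 6-joint arm with a two-finger parallel gripper is mounted at the origin on the work surface. World frame = base frame: x ahead of the robot, y to its left, z up, the work surface at z = 0. Lengths are in m, angles in rad, forces in N, time in s.
With the tool pointing down it reaches from about 0.25 to 0.725 m from the base axis. Payload 4 kg.
Tool frame: the origin (TCP) lies at the centre of the arm's flange, where the gripper is bolted on; the fingertips stand 173 mm ahead of it and the grasp point (between the pads) lies 155 mm ahead of it; x points along the fingers, z is the direction in which the jaws open and shut, and the axes are right-handed (so a half turn about x gives the same grasp; the last joint's range is limited). The gripper opens to 85 mm and grips with 20 to 120 N. Pads are 22 mm wide; open, the fingers measure 114 mm over their backs; the gripper's body (76 mm by 85 mm) begins 54 mm behind the grasp point. The pads swing forward as they close: fully open they stand 13 mm farther back than shut.
Start: joints at [-1.305, 0.241, 0.005, 1.335, 0, 1.571], TCP at [0.131, -0.482, 0.405] pointing down, gripper open.
Joint ranges: [-2.72, 2.72], [-1.05, 1.87], [-1.09, 1.28], [-1.99, 2.15], [-1.42, 1.44], [-3.14, 3.14]. Speed limits (rad/s): [2.79, 2.79, 3.14, 3.14, 3.14, 3.14].

### API

Orientations are given as a unit quaternion [x, y, z, w].
In Python, from workcell import bot gives the robot as it stands.
- The arm moves only by the tool arm_command, never from a script. Its argument "moves" is one flat list of numbers, 7 for each row, row after row: the shift along the tool's x, y, z in m, then the turn, a rotation vector about the tool's x, y, z in rad, then the closure, from -1 (fully open) to 1 (shut). A call has 1 to 20 rows; each row shifts and turns the pose as measured when the row begins, along the tool's axes as they then stand; what a row does not reach is not made up. A row lasts 1/12 s, in which the tool goes at most 41.7 mm and 7.16 degrees, less where a joint would pass 70% of its speed; a pose out of reach is approached as far as the arm can. A call with a gripper value outside its range is refused whole. The fingers move at their own pace and stop on an object; the grip force is fixed at half the most. Time passes only in rows, so rows that do not move let the fingers close. It gives the time, the measured TCP pose, the force and the opening at its end, in the units of the state.
- bot.get_obs(): the state, without advancing time (a new reading comes with each control period).
- bot.camera(name): name is "scene" or "top"; returns the picture (420x560x3 uint8, red, green, blue); there is no depth.
- bot.get_calibration(name): a dict with "mtx" (3x3 intrinsics, pixels), "dist" ([k1, k2, p1, p2, k3] as OpenCV has them; the pictures are not rectified), "world_from_camera" (4x4, takes a point from camera to world coordinates). Camera axes: x right, y up, looking along -z (the intrinsics and any distortion apply to the point x, -y, -z); pixel columns grow to the right and rows downward; lengths in m; the calibration is good to about 2 mm. A picture is of the moment at which its call begins. get_calibration takes no time and is no camera call.
- bot.job_done(): hands the job in, once; it reports no verdict.
The state is a dict: "clock": time; "joint_pos": joint angles; "joint_vel": joint speeds; "tau": joint torques, N m; "eef_pos": TCP position; "tool_rot": TCP orientation; "ft_force": force on the tool from outside, world axes, zero at the start; "ft_torque": the same for the moment, N m; "grip_width": finger opening in m.
Only numpy, scipy, OpenCV 4.12 (cv2) and the standard library are available. Lean on these libraries where they do the work, as an engineer would, in place of code of your own. Each camera call takes 0.05 s, during which the arm holds its last target.

### The job

Fit the loose sieve insert into the white filter housing: hang its cap on the collar, feel for the gates with light pressure until both lugs drop through, then press it down against the spring and turn it clockwise to the stop, so that on letting go the lugs spring up into their locking notches and the insert stays there, locked and upright. Do not force the plastic lugs, and leave the other goods on the counter standing where they are.

Things in the scene. Friction and masses are not known exactly. Their poses are not given: they have to be found in the camera images.
- insert_grip (a point): The loose sieve insert, 0.25 kg, upright on its foot: steel mesh sieve 48 mm wide, plug 58 mm wide, ribbed blue cap 94 mm wide, 8 mm thick, and on it an upright blue grip bar 62 x 14 mm, 34 mm high. Point: in the bar on the insert's axis, 113.5 mm above the foot's underside, 22 mm above the cap's top, 12 mm below the bar's top. z up, x along the bar. The plug tapers 50 to 62 mm above the foot.
- insert_lug (a point): Outer end, underside, of one of the insert's two blue lugs, which stand out of the plug to both sides in line with the bar (+x and -x). This one is on +x, 37 mm from the axis, 43.5 mm below insert_grip. Each lug is 10 mm wide and 5 mm thick. The cap's flat underside is 8.5 mm above the lugs' tops.
- housing: Fixed filter housing: white canister 88 mm wide on a dark foot plate, with pipe tails to both sides along its x axis (to 108 mm, 60 mm up). Origin on its axis at the counter, z up. On its top is a dark collar, screwed on by hand: the line through its two gates lies anywhere within 0.35 rad either way of the housing's x axis; it is not measured and must be felt (or seen from above).
- mouth (a point): Centre of the collar's flat upper face, 135 mm up. Bore 62 mm wide (2 mm play around the plug). Two opposite gates let the lugs through, 2 mm play beside each lug. Lugs lying on this face: insert_grip is 43.5 mm above it. At 11 to 13.5 mm below that the lugs pass under the hooks; at 13.5 the cap meets the collar, hard. Over 45 N on collar or housing breaks the lugs; 8 to 20 N does the job.
- seat_rest (a point): Top of the sprung seat inside the housing when nothing presses on it, 63 mm above the counter, 72 mm below the mouth. It meets the sieve's foot 2 mm below the height at which the lugs lie on the collar, pushes back with 4 N there and 0.8 N more for each mm, up to 13 N when fully pressed down.
- lock (a point): Where insert_grip is once locked, 170.5 mm up on the housing's axis. Pressed under the hooks, the insert turns clockwise (seen from above) 0.62 rad from mid-gate to mid-notch with 0.1 to 0.3 N m, then meets a hard stop about 0.05 rad on; anticlockwise it is blocked. Let go there, it springs up 3 to 5.5 mm into the notches. Elsewhere it springs up higher, or sticks 3 mm lower, unlocked.
- elbow_mid (a point): A loose brown plastic pipe elbow, 50 mm legs, 40 mm high, lying on the counter: bystander. Point at its middle height.
- cement_mid (a point): A loose white bottle with a red cap, 64 mm wide, 125 mm tall, standing: bystander. Point half-way up.
- jar_mid (a point): A loose glass jar 92 mm wide, 112 mm tall, with four clear glue sticks standing out of it to 220 mm: bystander. Point half-way up the jar.
Things that resemble listed ones, but are neither listed nor needed, are in the scene too. What is shaped like the housing but yellow is not meant.

How it is judged:
By the outcome, as a careful person would: the job done as asked, in the order asked, and still so for the second after the job is handed in, with the robot touching nothing.
It also fails if it takes over 72 s, if anything falls off the work surface, if the arm or the gripper's body presses on something with over 40 N, if the wrist force passes 120 N, or if a joint passes its speed limit or range.

## Working session

There is one attempt and no reset: what is moved stays moved. The work goes in short steps, Python scripts to look and compute and a tool call to move; the robot and the scene stay as the last step left them, time stands still between calls to the robot, and variables do not carry over. Pictures are saved under pics/ and viewed, and the job is handed in when it is done.

Besides the shell and the picture viewer there is one more tool, called after ">>>" as a command line: name --argument value ..., lists and objects as JSON in quotes. arm_command: Moves the arm, as the interface text tells. Its arguments: {"type":"object","properties":{"moves":{"type":"array"}},"required":["moves"]}

```bash
mkdir -p pics; ls
python3 - <<'E'
from workcell import bot
import cv2
print(bot.get_obs())
for n in ("scene","top"):
    cv2.imwrite(f"pics/{n}0.png",bot.camera(n)[:,:,::-1]); c=bot.get_calibration(n); print(n,c)
E
```

```text
pics
{'clock': 0.0, 'joint_pos': array([-1.30499728e+00,  2.41370743e-01,  3.73503937e-03,  1.33517961e+00,
       -5.16680683e-05,  1.57082219e+00]), 'joint_vel': array([0.0004212 , 0.00057605, 0.00216108, 0.00012893, 0.00122724,
       0.00035289]), 'tau': array([-7.25637892e-05, -3.72318006e+01,  2.52406669e+01,  1.68228883e-02,
        7.83488986e-06,  1.45323252e-06]), 'eef_pos': array([ 0.13126319, -0.48218428,  0.4038378 ]), 'tool_rot': array([ 0.42976252,  0.5624177 , -0.42892474,  0.56126115]), 'ft_force': array([-0.07229845,  0.31445259,  0.30761226]), 'ft_torque': array([0.00997953, 0.00473672, 0.03039557]), 'grip_width': 0.0852335691658302}
scene {'mtx': array([[443.59485792,   0.        , 286.76112568],
       [  0.        , 443.59485792, 204.39734884],
       [  0.        ,   0.        ,   1.        ]]), 'dist': array([-0.11701073,  0.        ,  0.        ,  0.        ,  0.        ]), 'world_from_camera': array([[-0.56458633, -0.48591994,  0.6671762 ,  1.11196258],
       [ 0.82503906, -0.35527912,  0.439417  ,  0.5205545 ],
       [ 0.02351229,  0.79853526,  0.60148866,  0.68524409],
       [ 0.        ,  0.        ,  0.        ,  1.        ]])}
top {'mtx': array([[476.15337156,   0.        , 276.7789653 ],
       [  0.        , 476.15337156, 211.76812438],
       [  0.        ,   0.        ,   1.        ]]), 'dist': array([-0.14268827,  0.        ,  0.        ,  0.        ,  0.        ]), 'world_from_camera': array([[-0.00564907,  0.99604291, -0.08869396,  0.4059827 ],
       [-0.99995257, -0.00633036, -0.00740197,  0.11533429],
       [-0.00793415,  0.08864794,  0.99603142,  1.13402924],
       [ 0.        ,  0.        ,  0.        ,  1.        ]])}
```

View pics/scene0.png

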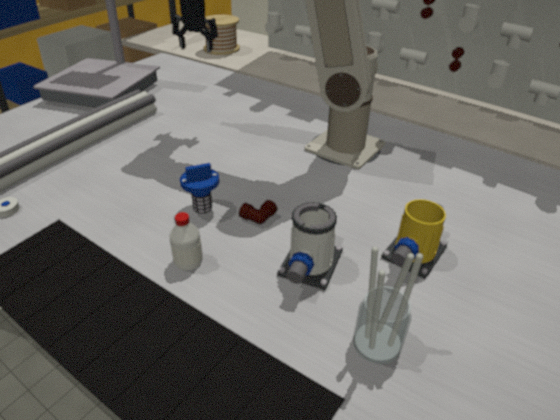

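View pics/top0.png

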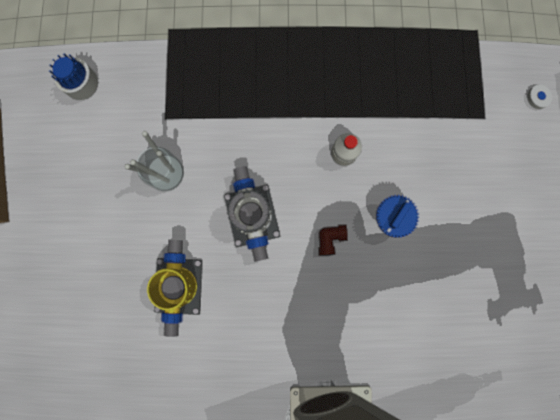

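The insert stands at (200,185) in scene and (398,216) in top. The white housing is at (313,240) in scene and (250,210) in top; the yellow decoy is at (172,290) in top. The blue item at (70,72) in top may be another look-alike. Next I'll check enlarged crops.

```bash
cat > h.py <<'E'
import numpy as np, cv2
from workcell import bot
def ray(n,uv):
    c=bot.get_calibration(n)
    p=cv2.undistortPoints(np.array([[uv]],float),c["mtx"],c["dist"])[0,0]
    T=c["world_from_camera"]; return T[:3,3],T[:3,:3]@np.array([p[0],-p[1],-1])
def at(n,uv,z):
    o,d=ray(n,uv); return o+d*(z-o[2])/d[2]
def proj(n,P):
    c=bot.get_calibration(n);T=c["world_from_camera"]
    q=(np.atleast_2d(P)-T[:3,3])@T[:3,:3]; q=q*[1,-1,-1]
    return cv2.projectPoints(q.reshape(-1,1,3),np.zeros(3),np.zeros(3),c["mtx"],c["dist"])[0][:,0]
E
python3 - <<'E'
import cv2
from h import *
t=cv2.imread("pics/top0.png")
a=cv2.resize(t[170:270,205:295],None,fx=6,fy=6,interpolation=cv2.INTER_CUBIC)
b=cv2.resize(t[185:245,368:428],None,fx=8,fy=8,interpolation=cv2.INTER_CUBIC)
cv2.imwrite("pics/ca.png",a);cv2.imwrite("pics/cb.png",b)
s=cv2.imread("pics/scene0.png")
cv2.imwrite("pics/cs.png",cv2.resize(s[150:290,170:350],None,fx=4,fy=4,interpolation=cv2.INTER_CUBIC))
print(at("top",(250,212),.135),at("top",(398,215),.13))
E
```

```text
[0.49481164 0.1792198  0.135     ] [ 0.48683073 -0.13555338  0.13      ]
```

View pics/ca.png

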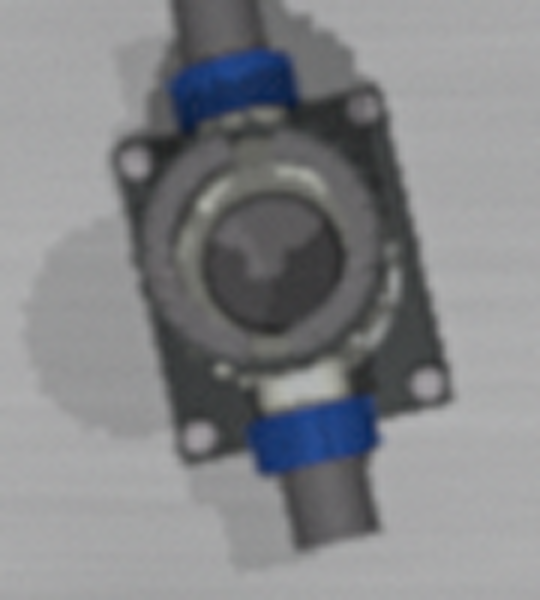

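View pics/cb.png

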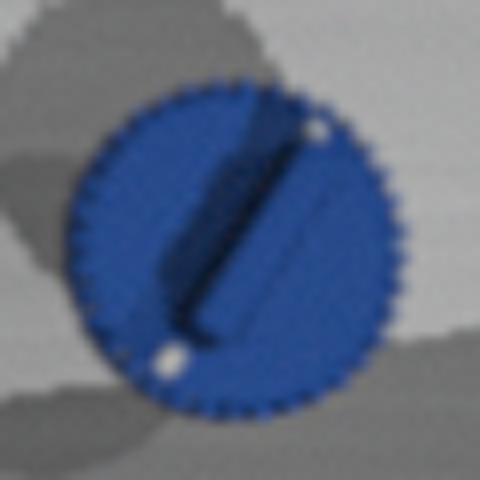

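View pics/cs.png

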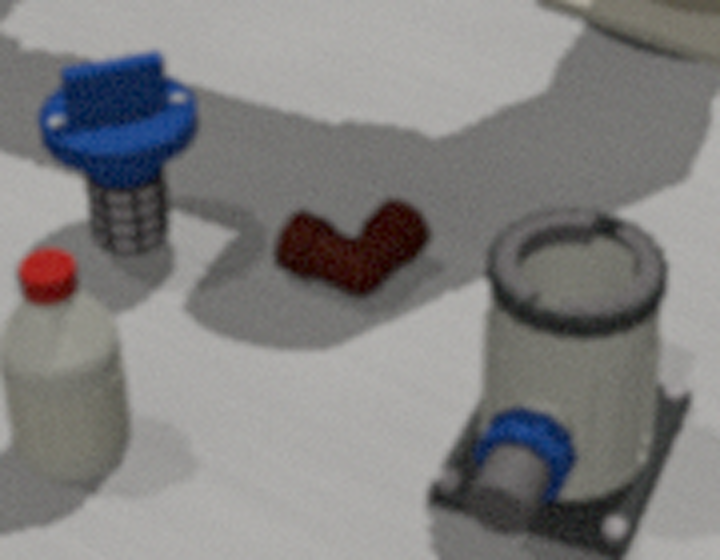

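Run:
```python
import cv2
from h import *
# rectified orthophotos: plane z, 0.25mm/px, up=+y? image x->world x, image y-> -world y
def ortho(n,img,c,z,r=.06,k=5000):
    g=np.arange(-r,r,1/k); X,Y=np.meshgrid(g,-g)
    P=np.stack([c[0]+X,c[1]+Y,np.full_like(X,z)],-1).reshape(-1,3)
    m=proj(n,P).astype(np.float32).reshape(X.shape+(2,))
    return cv2.remap(img,m[...,0],m[...,1],cv2.INTER_CUBIC)
imgs={n:cv2.imread(f"pics/{n}0.png") for n in("top","scene")}
def show(c,z,rads,ang,name,r=.06):
    out=[]
    for n in imgs:
        o=ortho(n,imgs[n],c,z,r); o=cv2.convertScaleAbs(o,alpha=1.3)
        k=o.shape[0]/(2*r)/2
        o=cv2.resize(o,None,fx=.66,fy=.66) if 0 else o
        h=o.shape[0]//2
        for R in rads: cv2.circle(o,(h,h),int(R*5000),(0,255,255),1)
        cv2.drawMarker(o,(h,h),(0,255,0),0,12)
        o=cv2.resize(o,(395,395),interpolation=cv2.INTER_AREA); out.append(o)
    cv2.imwrite(f"pics/{name}.png",np.hstack(out))
show((.4935,.1815),.135,[.031],0,"oh")
show((.487,-.1355),.0915,[.047],0,"oi")
show((.487,-.1355),.1255,[.031],0,"ob")
```

```text
(no output)
```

View pics/oh.png

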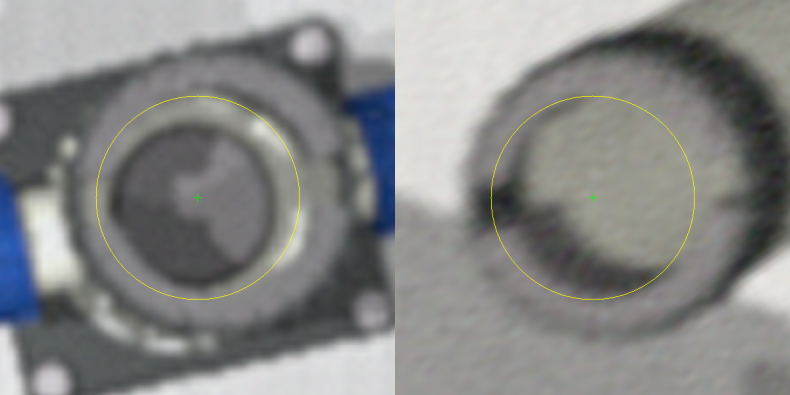

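View pics/oi.png

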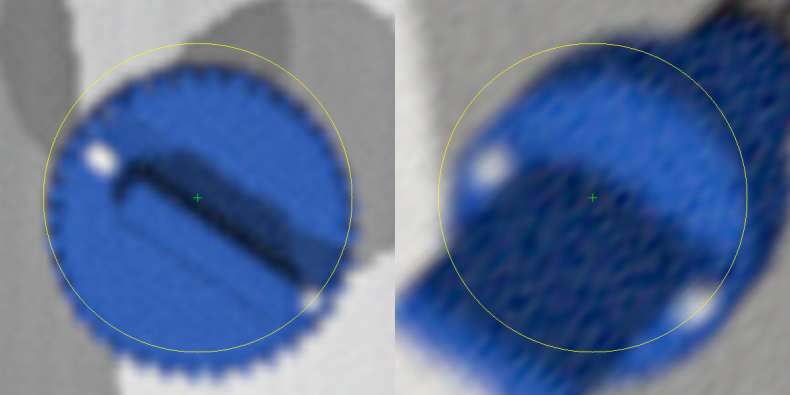

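View pics/ob.png

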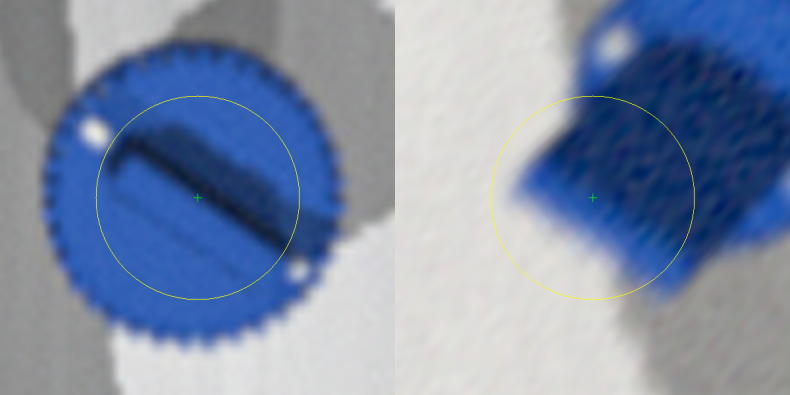

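```bash
cat >> h.py <<'E'
def ortho(n,img,c,z,r=.06,k=5000):
    g=np.arange(-r,r,1/k); X,Y=np.meshgrid(g,-g)
    P=np.stack([c[0]+X,c[1]+Y,np.full_like(X,z)],-1).reshape(-1,3)
    m=proj(n,P).astype(np.float32).reshape(X.shape+(2,))
    return cv2.remap(img,m[...,0],m[...,1],cv2.INTER_CUBIC)
def show(imgs,c,z,rads,name,r=.06,angs=(),a=1.3,b=0):
    out=[]
    for n in imgs:
        o=ortho(n,imgs[n],c,z,r); o=cv2.convertScaleAbs(o,alpha=a,beta=b); h=o.shape[0]//2
        for R in rads: cv2.circle(o,(h,h),int(R*5000),(0,255,255),1)
        for t in angs:
            d=np.array([np.cos(t),-np.sin(t)])*r*5000
            cv2.line(o,tuple(int(v) for v in h-d),tuple(int(v) for v in h+d),(0,255,0),1)
        cv2.drawMarker(o,(h,h),(0,0,255),0,14)
        out.append(cv2.resize(o,(395,395),interpolation=cv2.INTER_AREA))
    cv2.imwrite(f"pics/{name}.png",np.hstack(out))
E
python3 - <<'E'
from h import *
imgs={n:cv2.imread(f"pics/{n}0.png") for n in("top","scene")}
show(imgs,(.498,.183),.135,[.031,.042],"oh1",.05,[],2.2,-120)
show(imgs,(.4882,-.1435),.0915,[.047,.038],"oi1",.055,[-.588])
E
```

```text
(no output)
```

View pics/oh1.png

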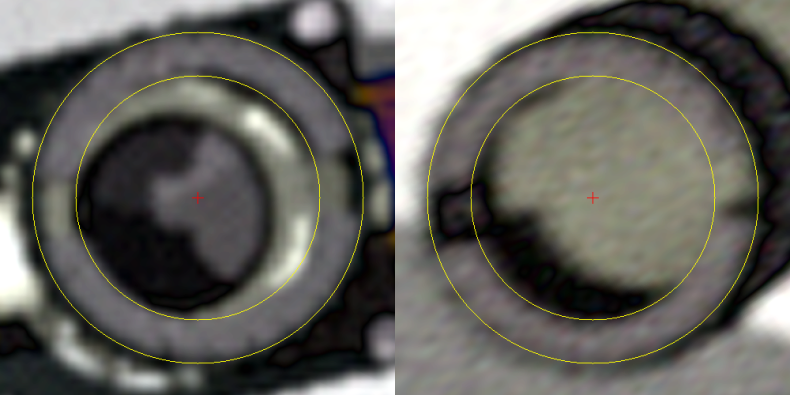

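View pics/oi1.png

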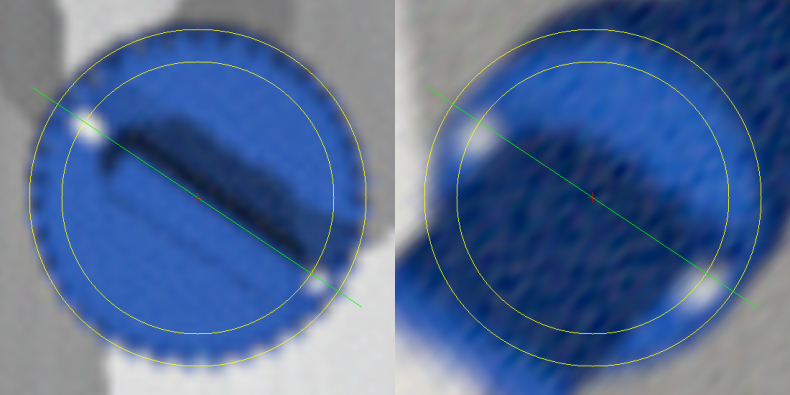

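The collar's mouth fits (0.498, 0.183) in both views, with the gate line at about +0.10 rad. The gates sit at (58,205) and (336,178) in the top ortho. Now to check the bar.

Run:
```python
from h import *
imgs={n:cv2.imread(f"pics/{n}0.png") for n in("top","scene")}
def box(c,a,z0,z1,L,W):
    P=[]
    for z in(z0,z1):
        for sx,sy in((1,1),(1,-1),(-1,-1),(-1,1)):
            x,y=sx*L/2,sy*W/2; P.append([c[0]+x*np.cos(a)-y*np.sin(a),c[1]+x*np.sin(a)+y*np.cos(a),z])
    return np.array(P)
def circ(c,r,z): 
    t=np.linspace(0,2*np.pi,60); return np.c_[c[0]+r*np.cos(t),c[1]+r*np.sin(t),np.full(60,z)]
for name,c,a in(("A",(.4882,-.1435),-.588),("B",(.4885,-.1455),-.588)):
    out=[]
    for n in imgs:
        u0=proj(n,[c[0],c[1],.11])[0].astype(int); f=10
        x0,y0=u0[0]-19*1,u0[1]-19
        s=38
        x0,y0=u0[0]-22,u0[1]-22;s=44
        im=cv2.resize(imgs[n][y0:y0+s,x0:x0+s],None,fx=9,fy=9,interpolation=cv2.INTER_CUBIC); im=cv2.convertScaleAbs(im,alpha=1.5)
        def pl(P,col,cl=True):
            q=((proj(n,P)-[x0,y0]+.5)*9).astype(int); cv2.polylines(im,[q],cl,col,1)
        B=box(c,a,.0915,.1255,.062,.014); pl(B[:4],(0,255,0)); pl(B[4:],(0,255,255))
        pl(circ(c,.047,.0915),(0,0,255)); pl(circ(c,.024,0),(255,0,255))
        out.append(im)
    cv2.imwrite(f"pics/fit{name}.png",np.hstack(out))
```

```text
(no output)
```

View pics/fitA.png

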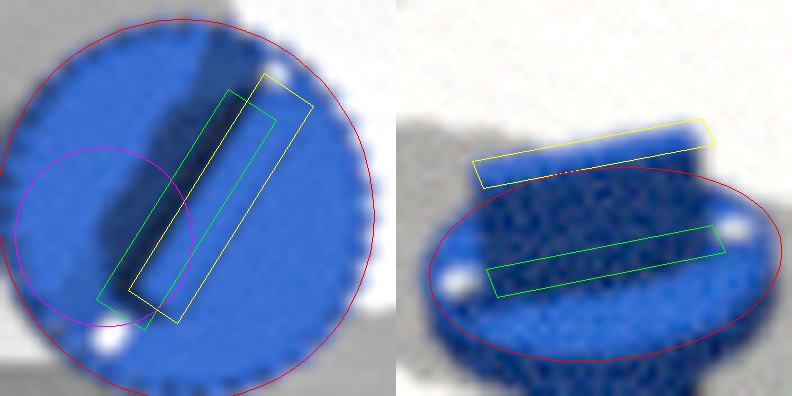

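View pics/fitB.png

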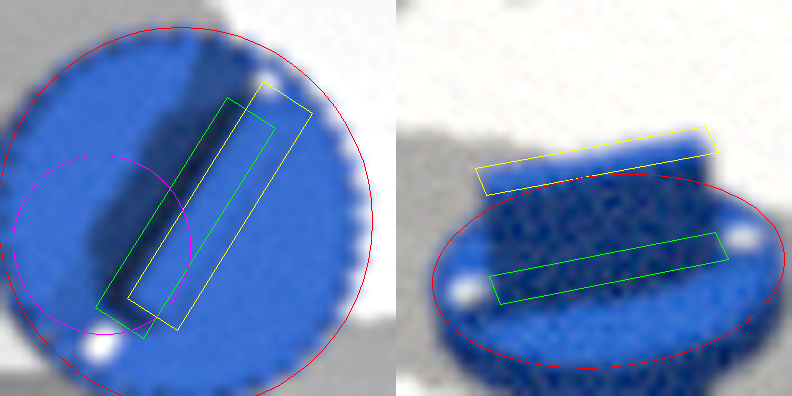

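```bash
cat >> h.py <<'E'
from scipy.spatial.transform import Rotation as Ro
def Rt(barang):  # tool x down, tool z = jaw axis perpendicular to bar, both solutions
    res=[]
    for s in(1,-1):
        x=np.array([0,0,-1.]); z=s*np.array([-np.sin(barang),np.cos(barang),0]); y=np.cross(z,x)
        res.append(Ro.from_matrix(np.c_[x,y,z]))
    return res
def plan(p,bar):
    o=bot.get_obs(); R=Ro.from_quat(o["tool_rot"])
    Rs=sorted([(R.inv()*r).as_rotvec() for r in Rt(bar)],key=np.linalg.norm)
    d=R.inv().apply(np.array(p)-o["eef_pos"])
    print("t",o["clock"],"pos",o["eef_pos"].round(4),"q",o["joint_pos"].round(3),"F",o["ft_force"].round(2),"T",o["ft_torque"].round(3),"w",round(o["grip_width"],4))
    print("toolx",R.as_matrix()[:,0].round(4),"toolz",R.as_matrix()[:,2].round(3)); print("shift",d.round(4),"turns",[r.round(4) for r in Rs])
E
python3 - <<'E'
from h import *
plan([.4888,-.144,.33],-.588)
for n,p,z in(("bottle",(346,150),.06),("elbow",(330,238),.02),("jar",(161,168),.056)): print(n,at("top",p,z).round(3))
E
```

```text
t 0.1 pos [ 0.1313 -0.4822  0.4039] q [-1.305  0.241  0.004  1.335  0.     1.571] F [-0.02 -0.11  0.27] T [0.066 0.005 0.013] w 0.0853
toolx [-5.0e-04  1.8e-03 -1.0e+00] toolz [ 0.263 -0.965 -0.002]
shift [ 0.0743  0.4338 -0.2323] turns [array([ 8.538e-01, -1.700e-03,  8.000e-04]), array([-2.2878e+00, -1.0000e-03, -2.1000e-03])]
bottle [ 0.643 -0.037  0.06 ]
elbow [ 0.443 -0.001  0.02 ]
jar [0.606 0.391 0.056]
```

>>> arm_command --moves '[0, 0, 0, -0.12, 0, 0, -1, 0, 0, 0, -0.12, 0, 0, -1, 0, 0, 0, -0.12, 0, 0, -1, 0, 0, 0, -0.12, 0, 0, -1, 0, 0, 0, -0.12, 0, 0, -1, 0, 0, 0, -0.12, 0, 0, -1, 0, 0, 0, -0.12, 0, 0, -1, 0, 0, 0, -0.12, 0, 0, -1, 0, 0, 0, -0.12, 0, 0, -1, 0, 0, 0, -0.12, 0, 0, -1, 0, 0, 0, -0.12, 0, 0, -1, 0, 0, 0, -0.12, 0, 0, -1, 0, 0, 0, -0.12, 0, 0, -1, 0, 0, 0, -0.12, 0, 0, -1, 0, 0, 0, -0.12, 0, 0, -1, 0, 0, 0, -0.12, 0, 0, -1, 0, 0, 0, -0.12, 0, 0, -1, 0, 0, 0, -0.12, 0, 0, -1, 0, 0, 0, -0.12, 0, 0, -1]'

```text
clock: 1.68
eef_pos: [0.1304, -0.479, 0.3932]
tool_rot: [-0.351, 0.606, 0.369, 0.611]
ft_force: [0.5, 0.4, -0.2]
grip_width: 0.0855
```

```bash
python3 -c "
from h import *
plan([.4888,-.144,.33],-.588)"
```

```text
t 1.6833 pos [ 0.1304 -0.479   0.3932] q [-1.305  0.251 -0.012  1.335  0.    -0.802] F [ 0.47  0.45 -0.24] T [-0.057 -0.017  0.007] w 0.0855
toolx [-0.007   0.0258 -0.9996] toolz [0.482 0.876 0.019]
shift [ 0.0693 -0.1538  0.465 ] turns [array([ 0.0851,  0.0184, -0.0193]), array([-3.0562,  0.0295,  0.0282])]
```

>>> arm_command --moves '[0.004, -0.0118, 0.0358, 0.0065, 0.0014, -0.0015, -1, 0.004, -0.0118, 0.0358, 0.0065, 0.0014, -0.0015, -1, 0.004, -0.0118, 0.0358, 0.0065, 0.0014, -0.0015, -1, 0.004, -0.0118, 0.0358, 0.0065, 0.0014, -0.0015, -1, 0.004, -0.0118, 0.0358, 0.0065, 0.0014, -0.0015, -1, 0.004, -0.0118, 0.0358, 0.0065, 0.0014, -0.0015, -1, 0.004, -0.0118, 0.0358, 0.0065, 0.0014, -0.0015, -1, 0.004, -0.0118, 0.0358, 0.0065, 0.0014, -0.0015, -1, 0.004, -0.0118, 0.0358, 0.0065, 0.0014, -0.0015, -1, 0.004, -0.0118, 0.0358, 0.0065, 0.0014, -0.0015, -1, 0.004, -0.0118, 0.0358, 0.0065, 0.0014, -0.0015, -1, 0.004, -0.0118, 0.0358, 0.0065, 0.0014, -0.0015, -1]'

```text
clock: 2.68
eef_pos: [0.4799, -0.1742, 0.3413]
tool_rot: [-0.329, 0.626, 0.333, 0.623]
ft_force: [1.1, -0.3, 0.1]
grip_width: 0.085
```

```bash
python3 -c "
from h import *
plan([.4888,-.144,.33],-.588)
cv2.imwrite('pics/s1.png',cv2.resize(bot.camera('scene')[100:260,120:330,::-1],None,fx=3.5,fy=3.5,interpolation=cv2.INTER_CUBIC))"
```

```text
t 2.6833 pos [ 0.4799 -0.1742  0.3413] q [-0.348  0.301 -0.083  1.194  0.     0.248] F [ 1.06 -0.28  0.1 ] T [-0.025 -0.002  0.037] w 0.085
toolx [-0.0061  0.0022 -1.    ] toolz [ 0.562  0.827 -0.002]
shift [0.0113 0.0096 0.03  ] turns [array([-0.0086, -0.0015, -0.0063]), array([ 3.133e+00, -9.800e-03,  2.400e-03])]
```

View pics/s1.png

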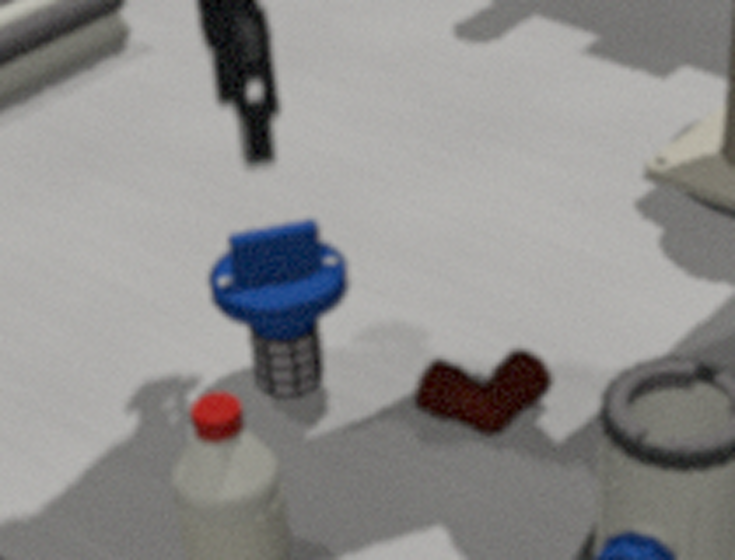

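The insert stands at (280,300) in the crop, with the fingers above and behind it at (258,150). Next I'll shift over it.

>>> arm_command --moves '[0.001, 0.0048, 0.015, -0.004, -0.001, -0.003, -1, 0.001, 0.0048, 0.015, -0.004, -0.001, -0.003, -1, 0, 0, 0, 0, 0, 0, -1]'

```text
clock: 2.98
eef_pos: [0.496, -0.1357, 0.3356]
tool_rot: [-0.336, 0.62, 0.34, 0.622]
ft_force: [0.3, 0.7, -0.8]
grip_width: 0.0854
```

```bash
python3 -c "
from h import *
plan([.4888,-.144,.2695],-.588)
imgs={n:bot.camera(n)[:,:,::-1].copy() for n in('top','scene')}
cv2.imwrite('pics/s2.png',np.hstack([cv2.resize(imgs['scene'][100:230,130:260],(395,395),interpolation=2),cv2.resize(imgs['top'][165:265,350:450],(395,395),interpolation=2)]))"
```

```text
t 2.9833 pos [ 0.496  -0.1357  0.3356] q [-0.268  0.309 -0.086  1.176  0.006  0.306] F [ 0.34  0.74 -0.8 ] T [-0.031 -0.005 -0.054] w 0.0854
toolx [ 8.0e-04  5.6e-03 -1.0e+00] toolz [0.543 0.84  0.005]
shift [ 0.066   0.0014 -0.0112] turns [array([ 0.0137,  0.0051, -0.0024]), array([-3.1279,  0.0038,  0.0079])]
```

View pics/s2.png

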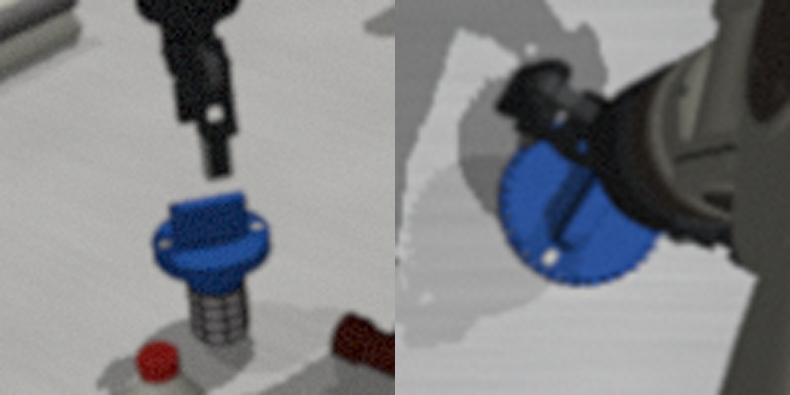

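>>> arm_command --moves '[0.006, 0.0007, -0.0056, 0.007, 0.0025, -0.001, -1, 0.006, 0.0007, -0.0056, 0.007, 0.0025, -0.001, -1, 0, 0, 0, 0, 0, 0, -1, 0, 0, 0, 0, 0, 0, -1]'

```text
clock: 3.42
eef_pos: [0.4854, -0.1501, 0.3225]
tool_rot: [-0.331, 0.626, 0.33, 0.624]
ft_force: [-0.9, -0.9, -0.2]
grip_width: 0.0852
```

```bash
python3 -c "
from h import *
plan([.4888,-.144,.2695],-.588)"
```

```text
t 3.4167 pos [ 0.4854 -0.1501  0.3225] q [-0.299  0.308 -0.124  1.14  -0.003  0.298] F [-0.93 -0.87 -0.24] T [ 0.03  -0.031  0.073] w 0.0852
toolx [-0.0021 -0.0027 -1.    ] toolz [ 0.562  0.827 -0.003]
shift [0.053  0.0006 0.0072] turns [array([-0.0092, -0.0035, -0.0002]), array([ 3.1323e+00, -4.0000e-04,  5.4000e-03])]
```

>>> arm_command --moves '[0.007, 0, 0.0025, -0.003, -0.001, 0, -1, 0.007, 0, 0.0015, -0.003, -0.001, 0, -1, 0.007, 0, 0, 0, 0, 0, -1, 0.007, 0, 0, 0, 0, 0, -1, 0.003, 0, 0, 0, 0, 0, -1, 0, 0, 0, 0, 0, 0, -1]'

```text
clock: 3.92
eef_pos: [0.4867, -0.1485, 0.2879]
tool_rot: [-0.332, 0.625, 0.332, 0.624]
ft_force: [0.8, 0.6, -0.2]
grip_width: 0.0856
```

```bash
python3 -c "
from h import *
plan([.4888,-.144,.2695],-.588)"
```

```text
t 3.9167 pos [ 0.4867 -0.1485  0.2879] q [-2.960e-01  3.410e-01 -1.760e-01  1.056e+00 -1.000e-03  2.990e-01] F [ 0.83  0.61 -0.2 ] T [-0.021  0.069 -0.016] w 0.0856
toolx [-1.4e-03 -7.0e-04 -1.0e+00] toolz [ 0.56   0.828 -0.001]
shift [0.0184 0.0008 0.0049] turns [array([-0.0065, -0.0014, -0.0008]), array([ 3.1351e+00, -1.2000e-03,  2.1000e-03])]
```

>>> arm_command --moves '[0.004, 0.0005, 0.003, -0.003, 0, 0, -1, 0.005, 0, 0.002, -0.003, 0, 0, -1, 0.005, 0, 0, 0, 0, 0, -1, 0.002, 0, 0, 0, 0, 0, -1, 0, 0, 0, 0, 0, 0, -1]'

```text
clock: 4.33
eef_pos: [0.4897, -0.143, 0.27]
tool_rot: [-0.334, 0.624, 0.334, 0.623]
ft_force: [0.2, 0.1, -0.3]
grip_width: 0.0857
```

```bash
python3 -c "
from h import *
plan([.4888,-.144,.2695],-.588)
imgs={n:bot.camera(n)[:,:,::-1].copy() for n in('top','scene')}
cv2.imwrite('pics/s3.png',np.hstack([cv2.resize(imgs['scene'][120:230,145:255],(395,395),interpolation=2),cv2.resize(imgs['top'][165:265,350:450],(395,395),interpolation=2)]))"
```

```text
t 4.3333 pos [ 0.4897 -0.143   0.27  ] q [-2.840e-01  3.610e-01 -1.970e-01  1.013e+00 -1.000e-03  3.030e-01] F [ 0.19  0.09 -0.34] T [ 0.007  0.003 -0.034] w 0.0857
toolx [-1.5e-03 -6.0e-04 -1.0e+00] toolz [ 0.554  0.833 -0.001]
shift [ 0.0005  0.0002 -0.0013] turns [array([ 0.0013, -0.0013, -0.001 ]), array([-3.1403e+00,  1.5000e-03, -2.1000e-03])]
```

View pics/s3.png

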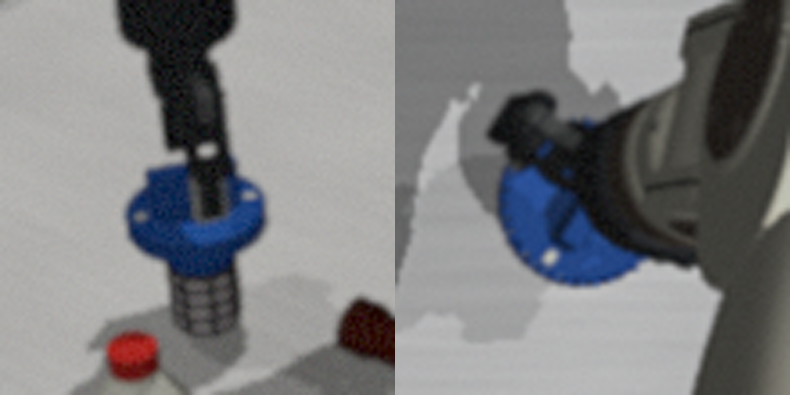

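```bash
python3 -c "
from h import *
o=bot.get_obs();R=Ro.from_quat(o['tool_rot']);p=o['eef_pos']
for y in(-.011,.011):
  for z in (.043,.057): print(y,z,((proj('scene',p+R.apply([.16,y,z]))[0]-[145,120])*3.59).round(0))
print(R.as_matrix()[:,1])
for c in ((.4888,-.144),(.4897,-.143)):
  a=-.588;u=np.array([np.cos(a),np.sin(a)])
  print([((proj('scene',[*(np.array(c)+s*.031*u),.1255])[0]-[145,120])*3.59).round(0) for s in(-1,1)])
"
```

```text
-0.011 0.043 [191. 221.]
-0.011 0.057 [196. 233.]
0.011 0.043 [225. 214.]
0.011 0.057 [230. 226.]
[-8.32650624e-01  5.53798466e-01  4.44970288e-04]
[array([237., 155.]), array([145., 172.])]
[array([237., 156.]), array([145., 173.])]
```

The finger (crop x 190–228, predicted 191–230) and the bar (147–235, predicted 145–237) both agree, so the gripper is centred. Closing.

>>> arm_command --moves '[0, 0, 0, 0, 0, 0, 1, 0, 0, 0, 0, 0, 0, 1, 0, 0, 0, 0, 0, 0, 1, 0, 0, 0, 0, 0, 0, 1, 0, 0, 0, 0, 0, 0, 1, 0, 0, 0, 0, 0, 0, 1, 0, 0, 0, 0, 0, 0, 1, 0, 0, 0, 0, 0, 0, 1]'

```text
clock: 5.1
eef_pos: [0.4902, -0.1436, 0.2719]
tool_rot: [-0.335, 0.623, 0.333, 0.624]
ft_force: [-0.6, -0.5, -0.0]
grip_width: 0.013
```

```bash
python3 -c "
from h import *
plan([.4888,-.144,.2695],-.588)"
```

```text
t 5.1 pos [ 0.4902 -0.1436  0.2719] q [-2.850e-01  3.590e-01 -1.950e-01  1.015e+00 -1.000e-03  3.030e-01] F [-0.61 -0.52 -0.04] T [ 0.056 -0.05  -0.009] w 0.013
toolx [ 0.0016 -0.0019 -1.    ] toolz [ 0.554  0.832 -0.001]
shift [ 0.0024  0.001  -0.0011] turns [array([ 0.0005, -0.0007,  0.0024]), array([-3.1411e+00, -3.7000e-03, -1.1000e-03])]
```

>>> arm_command --moves '[-0.01, 0, 0, 0, 0, 0, 1, -0.02, 0, 0, 0, 0, 0, 1, -0.03, 0, 0, 0, 0, 0, 1, -0.03, 0, 0, 0, 0, 0, 1, -0.03, 0, 0, 0, 0, 0, 1, -0.03, 0, 0, 0, 0, 0, 1, -0.012, 0, 0, 0, 0, 0, 1, -0.005, 0, 0, 0, 0, 0, 1, 0, 0, 0, 0, 0, 0, 1]'

```text
clock: 5.85
eef_pos: [0.4875, -0.1425, 0.4464]
tool_rot: [-0.332, 0.626, 0.336, 0.621]
ft_force: [-0.8, -0.7, -2.0]
grip_width: 0.0128
```

```bash
python3 -c "
from h import *
plan([.498,.183,.45],.10)"
```

```text
t 5.85 pos [ 0.4875 -0.1425  0.4464] q [-2.840e-01  2.480e-01  1.220e-01  1.455e+00 -1.000e-03  3.030e-01] F [-0.8  -0.65 -2.03] T [-0.038 -0.095  0.029] w 0.0128
toolx [-0.0099  0.0019 -0.9999] toolz [ 0.554  0.832 -0.004]
shift [-0.0031  0.1717  0.2768] turns [array([-6.874e-01, -6.000e-04, -1.030e-02]), array([ 2.4542e+00, -1.3100e-02,  8.0000e-04])]
```

>>> arm_command --moves '[-0.001, 0.008, 0.013, 0, 0, -0.001, 1, -0.001, 0.0155, 0.025, 0, 0, -0.001, 1, -0.001, 0.0155, 0.025, 0, 0, -0.001, 1, -0.001, 0.0155, 0.025, 0, 0, -0.001, 1, -0.001, 0.0155, 0.025, 0, 0, -0.001, 1, -0.001, 0.0155, 0.025, 0, 0, -0.001, 1, -0.001, 0.0155, 0.025, 0, 0, -0.001, 1, -0.001, 0.0155, 0.025, 0, 0, -0.001, 1, -0.001, 0.0155, 0.025, 0, 0, -0.001, 1, -0.001, 0.0155, 0.025, 0, 0, -0.001, 1, -0.001, 0.0125, 0.02, 0, 0, 0, 1, 0, 0.006, 0.01, 0, 0, 0, 1, 0, 0, 0, 0, 0, 0, 1, 0, 0, 0, 0, 0, 0, 1]'

```text
clock: 7.02
eef_pos: [0.4952, 0.1851, 0.4363]
tool_rot: [-0.33, 0.637, 0.335, 0.611]
ft_force: [0.4, -0.1, -1.7]
grip_width: 0.0131
```

```bash
python3 -c "
from h import *
plan([.498,.183,.45],.10)"
```

```text
t 7.0167 pos [0.4952 0.1851 0.4363] q [0.357 0.306 0.174 1.477 0.002 0.949] F [ 0.41 -0.05 -1.68] T [ 0.022 -0.072 -0.002] w 0.0131
toolx [-0.0367 -0.0112 -0.9993] toolz [ 0.558  0.829 -0.03 ]
shift [-0.0138 -0.0032 -0.0006] turns [array([-0.6923, -0.0202, -0.0335]), array([ 2.4489, -0.0428,  0.0258])]
```

>>> arm_command --moves '[-0.003, 0, 0, -0.06, -0.003, -0.005, 1, -0.003, 0, 0, -0.1, -0.003, -0.005, 1, -0.003, 0, 0, -0.1, -0.003, -0.005, 1, -0.003, 0, 0, -0.1, -0.003, -0.005, 1, -0.003, 0, 0, -0.1, -0.003, -0.005, 1, -0.002, 0, 0, -0.1, -0.003, -0.005, 1, -0.002, 0, 0, -0.07, -0.003, -0.005, 1, 0, 0, 0, -0.03, 0, 0, 1, 0, 0, 0, 0, 0, 0, 1, 0, 0, 0, 0, 0, 0, 1]'

```text
clock: 7.85
eef_pos: [0.4953, 0.171, 0.4498]
tool_rot: [0.52, -0.484, -0.52, -0.473]
ft_force: [0.5, 0.0, -2.8]
grip_width: 0.0132
```

```bash
python3 -c "
from h import *
plan([.498,.183,.45],.10)
imgs={n:bot.camera(n)[:,:,::-1].copy() for n in('top','scene')}
for n in imgs: cv2.imwrite(f'pics/{n}4.png',imgs[n])
cv2.imwrite('pics/s4.png',np.hstack([cv2.resize(imgs['scene'][90:290,220:420],(395,395),interpolation=2),cv2.resize(imgs['top'][145:265,190:310],(395,395),interpolation=2)]))"
```

```text
t 7.85 pos [0.4953 0.171  0.4498] q [ 0.334  0.281  0.176  1.479 -0.008  0.252] F [ 0.45  0.03 -2.82] T [ 0.025 -0.005 -0.001] w 0.0132
toolx [-0.0101 -0.0117 -0.9999] toolz [-0.083  0.997 -0.011]
shift [-0.0003 -0.0037  0.0118] turns [array([-0.0172, -0.0107, -0.0111]), array([ 3.1243, -0.0174,  0.0168])]
```

View pics/s4.png

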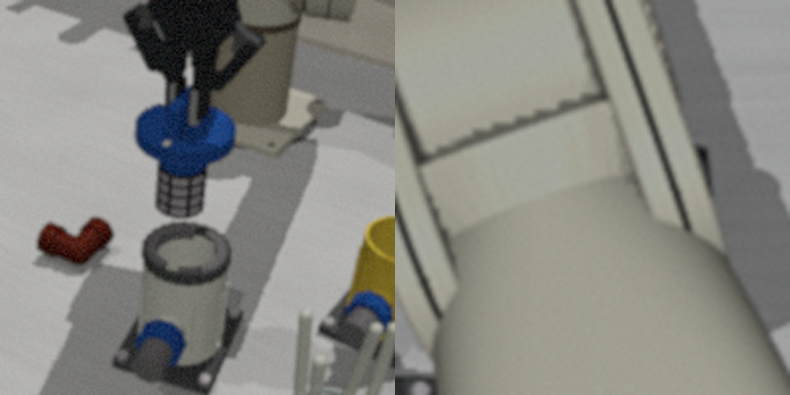

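The insert hangs from the gripper above the collar, at (185,150) in the crop. The top view is blocked by the arm.

>>> arm_command --moves '[0, -0.002, 0.004, -0.006, -0.004, -0.004, 1, 0, -0.001, 0.004, -0.006, -0.004, -0.004, 1, 0, 0, 0.001, 0, 0, 0, 1, 0, 0, 0, 0, 0, 0, 1, 0, 0, 0, 0, 0, 0, 1]'

```text
clock: 8.37
eef_pos: [0.4979, 0.1811, 0.4491]
tool_rot: [-0.523, 0.477, 0.523, 0.474]
ft_force: [-0.0, 0.6, -2.7]
grip_width: 0.0133
```

```bash
python3 -c "
from h import *
plan([.498,.183,.45],.10)"
```

```text
t 8.3667 pos [0.4979 0.1811 0.4491] q [ 3.49e-01  2.89e-01  1.84e-01  1.47e+00 -1.00e-03  2.55e-01] F [-0.02  0.56 -2.68] T [ 0.037  0.004 -0.03 ] w 0.0133
toolx [-0.0031 -0.0023 -1.    ] toolz [-0.094  0.996 -0.002]
shift [-0.0009 -0.0003  0.0019] turns [array([-0.0055, -0.0019, -0.0033]), array([ 3.1361e+00, -5.2000e-03,  3.1000e-03])]
```

```bash
cat >> h.py <<'E'
def circ(c,r,z):
    t=np.linspace(0,2*np.pi,60); return np.c_[c[0]+r*np.cos(t),c[1]+r*np.sin(t),np.full(60,z)]
def over(name,win,f,off=0.1584,mouth=(.498,.183)):
    o=bot.get_obs();p=o["eef_pos"];R=Ro.from_quat(o["tool_rot"]);im0=bot.camera("scene")[:,:,::-1].copy();x0,y0,w,h=win
    im=cv2.resize(im0[y0:y0+h,x0:x0+w],None,fx=f,fy=f,interpolation=cv2.INTER_CUBIC)
    def pl(P,col): cv2.polylines(im,[((proj("scene",P)-[x0,y0]+.5)*f).astype(int)],True,col,1)
    def ins(r,dz):
        P=circ((0,0),r,0); return p+R.apply(np.c_[np.full(60,off-dz),P[:,0],P[:,1]])
    pl(ins(.047,-.022),(0,0,255)); pl(ins(.024,-.1135),(0,255,0))
    for r in(.031,.042): pl(circ(mouth,r,.135),(0,255,255))
    cv2.imwrite(f"pics/{name}.png",im)
E
python3 -c "
from h import *
over('s5',(270,130,80,120),5)"
```

```text
(no output)
```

View pics/s5.png

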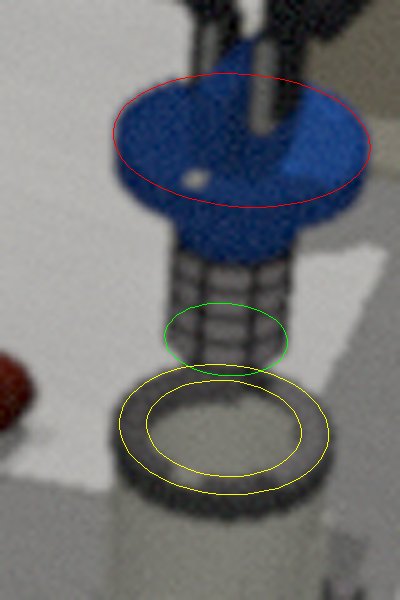

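>>> arm_command --moves '[0.008, 0, 0.001, -0.003, -0.001, -0.001, 1, 0.012, 0, 0.0005, 0, 0, 0, 1, 0.012, 0, 0, 0, 0, 0, 1, 0.012, 0, 0, 0, 0, 0, 1, 0.01, 0, 0, 0, 0, 0, 1, 0.005, 0, 0, 0, 0, 0, 1, 0, 0, 0, 0, 0, 0, 1]'

```text
clock: 9.0
eef_pos: [0.4971, 0.1833, 0.3853]
tool_rot: [-0.524, 0.475, 0.524, 0.474]
ft_force: [-0.1, 0.2, -2.0]
grip_width: 0.0127
```

```bash
python3 -c "
from h import *
plan([.498,.183,.36],.10)"
```

```text
t 9.0 pos [0.4971 0.1833 0.3853] q [ 0.353  0.309  0.047  1.31  -0.     0.254] F [-0.12  0.18 -1.97] T [-0.079  0.03  -0.027] w 0.0127
toolx [-1.6e-03 -8.0e-04 -1.0e+00] toolz [-0.099  0.995 -0.001]
shift [ 0.0253 -0.001  -0.0004] turns [array([-0.0005, -0.0006, -0.0017]), array([ 3.1411e+00, -2.6000e-03,  1.0000e-03])]
```

>>> arm_command --moves '[0.005, -0.0005, 0, 0, 0, 0, 1, 0.006, 0, 0, 0, 0, 0, 1, 0.005, 0, 0, 0, 0, 0, 1, 0.003, 0, 0, 0, 0, 0, 1, 0, 0, 0, 0, 0, 0, 1, 0, 0, 0, 0, 0, 0, 1]'

```text
clock: 9.5
eef_pos: [0.4979, 0.1835, 0.3652]
tool_rot: [0.524, -0.475, -0.524, -0.474]
ft_force: [0.3, -0.7, -1.0]
grip_width: 0.013
```

```bash
python3 -c "
from h import *
plan([.498,.183,.35],.10)
over('s6',(250,130,120,120),5)"
```

```text
t 9.5 pos [0.4979 0.1835 0.3652] q [ 0.353  0.321  0.01   1.26  -0.     0.254] F [ 0.27 -0.7  -0.98] T [ 0.014  0.027 -0.029] w 0.013
toolx [ 0.e+00 -2.e-04 -1.e+00] toolz [-0.099  0.995 -0.   ]
shift [ 0.0152 -0.0001 -0.0005] turns [array([-0.0004, -0.0002, -0.    ]), array([ 3.1412e+00, -0.0000e+00,  3.0000e-04])]
```

View pics/s6.png

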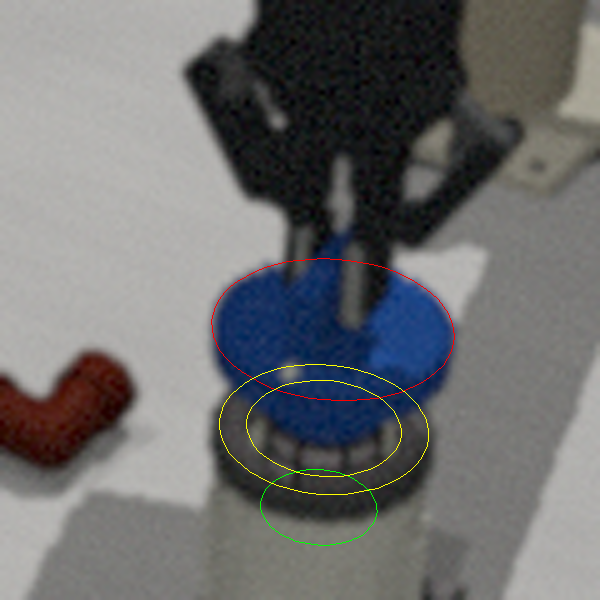

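>>> arm_command --moves '[0.003, 0, 0, 0, 0, 0, 1, 0.004, 0, 0, 0, 0, 0, 1, 0.004, 0, 0, 0, 0, 0, 1, 0.003, 0, 0, 0, 0, 0, 1, 0, 0, 0, 0, 0, 0, 1, 0, 0, 0, 0, 0, 0, 1]'

```text
clock: 10.05
eef_pos: [0.4982, 0.1836, 0.3507]
tool_rot: [0.525, -0.474, -0.524, -0.475]
ft_force: [-1.1, 0.2, -0.7]
grip_width: 0.013
```

```bash
python3 -c "
from h import *
plan([.498,.183,.337],.10)"
```

```text
t 10.05 pos [0.4982 0.1836 0.3507] q [ 0.353  0.329 -0.017  1.223 -0.     0.254] F [-1.05  0.23 -0.73] T [-0.013 -0.019 -0.007] w 0.013
toolx [ 1.9e-03  6.0e-04 -1.0e+00] toolz [-0.099  0.995  0.   ]
shift [ 0.0137  0.0003 -0.0006] turns [array([-0.0005,  0.0004,  0.002 ]), array([ 3.1411e+00,  3.1000e-03, -6.0000e-04])]
```

>>> arm_command --moves '[0.003, 0, 0, 0, 0, 0.001, 1, 0.003, 0, 0, 0, 0, 0, 1, 0.003, 0, 0, 0, 0, 0, 1, 0, 0, 0, 0, 0, 0, 1]'

```text
clock: 10.38
eef_pos: [0.4983, 0.1836, 0.3409]
tool_rot: [0.524, -0.474, -0.524, -0.475]
ft_force: [0.9, -0.3, -2.5]
grip_width: 0.013
```

```bash
python3 -c "
from h import *
plan([.498,.183,.337],.10)"
```

```text
t 10.3833 pos [0.4983 0.1836 0.3409] q [ 0.353  0.337 -0.033  1.2    0.     0.254] F [ 0.92 -0.33 -2.5 ] T [0.027 0.091 0.004] w 0.013
toolx [ 1.1e-03  5.0e-04 -1.0e+00] toolz [-0.099  0.995  0.   ]
shift [ 0.0039  0.0003 -0.0006] turns [array([-0.0004,  0.0004,  0.0011]), array([ 3.1411e+00,  1.8000e-03, -6.0000e-04])]
```

Now I'll feel downward in small steps.

>>> arm_command --moves '[0.002, 0, 0, 0, 0, 0, 1, 0.002, 0, 0, 0, 0, 0, 1, 0.001, 0, 0, 0, 0, 0, 1, 0, 0, 0, 0, 0, 0, 1]'

```text
clock: 10.72
eef_pos: [0.4983, 0.1836, 0.3352]
tool_rot: [0.524, -0.474, -0.524, -0.475]
ft_force: [-0.7, 0.9, -2.9]
grip_width: 0.0128
```

```bash
python3 -c "
from h import *
plan([.498,.183,.337],.10)"
```

```text
t 10.7167 pos [0.4983 0.1836 0.3352] q [ 0.353  0.341 -0.043  1.186  0.     0.254] F [-0.73  0.94 -2.92] T [ 0.061 -0.045 -0.007] w 0.0128
toolx [ 9.e-04  5.e-04 -1.e+00] toolz [-0.099  0.995  0.   ]
shift [-0.0018  0.0003 -0.0006] turns [array([-0.0004,  0.0004,  0.0009]), array([ 3.1411e+00,  1.5000e-03, -6.0000e-04])]
```

>>> arm_command --moves '[0.001, 0, 0, 0, 0, 0, 1, 0.001, 0, 0, 0, 0, 0, 1, 0.001, 0, 0, 0, 0, 0, 1, 0, 0, 0, 0, 0, 0, 1]'

```text
clock: 11.05
eef_pos: [0.4982, 0.1836, 0.3339]
tool_rot: [0.525, -0.474, -0.524, -0.475]
ft_force: [-2.4, -0.6, 1.9]
grip_width: 0.0131
```

```bash
python3 -c "
from h import *
plan([.498,.183,.337],.10)"
```

```text
t 11.05 pos [0.4982 0.1836 0.3339] q [ 0.353  0.341 -0.046  1.181  0.     0.254] F [-2.43 -0.65  1.9 ] T [-0.152  0.455 -0.03 ] w 0.0131
toolx [ 0.0025  0.001  -1.    ] toolz [-0.099  0.995  0.001]
shift [-0.0031  0.0002 -0.0005] turns [array([-0.0005,  0.0008,  0.0026]), array([ 3.1411e+00,  4.1000e-03, -1.2000e-03])]
```

>>> arm_command --moves '[0.0015, 0.0005, 0, 0, 0, 0.001, 1, 0.0015, 0.0003, 0, 0, 0, 0, 1, 0.001, 0, 0, 0, 0, 0, 1, 0, 0, 0, 0, 0, 0, 1]'

```text
clock: 11.38
eef_pos: [0.4976, 0.1834, 0.3317]
tool_rot: [0.525, -0.473, -0.523, -0.476]
ft_force: [-1.1, -0.3, 3.8]
grip_width: 0.0132
```

```bash
python3 -c "
from h import *
plan([.498,.183,.337],.10)"
```

```text
t 11.3833 pos [0.4976 0.1834 0.3317] q [ 0.353  0.34  -0.053  1.172 -0.     0.254] F [-1.12 -0.29  3.83] T [-0.206  0.498  0.009] w 0.0132
toolx [ 0.0049  0.0016 -1.    ] toolz [-0.099  0.995  0.001]
shift [-0.0053 -0.0004 -0.0004] turns [array([-0.0006,  0.0011,  0.0051]), array([ 3.1409e+00,  8.0000e-03, -1.8000e-03])]
```

>>> arm_command --moves '[0.002, 0, 0, 0, 0, 0.003, 1, 0.002, 0, 0, 0, 0, 0.002, 1, 0.002, 0, 0, 0, 0, 0.001, 1, 0.001, 0, 0, 0, 0, 0, 1, 0, 0, 0, 0, 0, 0, 1]'

```text
clock: 11.8
eef_pos: [0.4982, 0.1834, 0.3272]
tool_rot: [0.525, -0.473, -0.524, -0.476]
ft_force: [-2.0, -0.4, 7.4]
grip_width: 0.0129
```

```bash
python3 -c "
from h import *
plan([.498,.183,.3247],.10)"
```

```text
t 11.8 pos [0.4982 0.1834 0.3272] q [ 3.530e-01  3.450e-01 -5.800e-02  1.164e+00  1.000e-03  2.530e-01] F [-1.99 -0.44  7.38] T [-0.31   0.765  0.008] w 0.0129
toolx [ 0.0031  0.0019 -1.    ] toolz [-0.099  0.995  0.002]
shift [ 0.0025  0.0003 -0.0004] turns [array([-0.0008,  0.0016,  0.0033]), array([ 3.1408e+00,  5.1000e-03, -2.5000e-03])]
```

>>> arm_command --moves '[0.002, 0.0003, 0, 0, 0, 0.001, 1, 0.002, 0, 0, 0, 0, 0.001, 1, 0.001, 0, 0, 0, 0, 0, 1, 0.001, 0, 0, 0, 0, 0, 1]'

```text
clock: 12.13
eef_pos: [0.498, 0.1833, 0.3248]
tool_rot: [0.525, -0.473, -0.524, -0.476]
ft_force: [-3.6, -0.9, 9.2]
grip_width: 0.013
```

```bash
python3 -c "
from h import *
plan([.498,.183,.3245],.10)"
```

```text
t 12.1333 pos [0.498  0.1833 0.3248] q [ 3.520e-01  3.460e-01 -6.400e-02  1.156e+00  1.000e-03  2.530e-01] F [-3.55 -0.94  9.25] T [-0.441  1.013 -0.021] w 0.013
toolx [ 0.0045  0.0025 -1.    ] toolz [-0.099  0.995  0.002]
shift [ 0.0003 -0.     -0.0003] turns [array([-0.0008,  0.0021,  0.0048]), array([ 3.1407,  0.0075, -0.0032])]
```

The lugs are through: forces follow the spring curve to 12.1 mm. Now I'll turn clockwise (+ about tool x).

>>> arm_command --moves '[0.001, 0, 0, 0.03, 0, 0.001, 1, 0.001, 0, 0, 0.04, 0, 0.001, 1, 0.001, 0, 0, 0.04, 0, 0, 1]'

```text
clock: 12.38
eef_pos: [0.4985, 0.1835, 0.3252]
tool_rot: [-0.497, 0.501, 0.496, 0.506]
ft_force: [-2.9, -0.4, 9.2]
grip_width: 0.0129
```

```bash
python3 -c "
from h import *
plan([.498,.183,.3245],.10)"
```

```text
t 12.3833 pos [0.4985 0.1835 0.3252] q [ 3.520e-01  3.450e-01 -6.400e-02  1.154e+00  1.000e-03  3.670e-01] F [-2.87 -0.39  9.2 ] T [-0.337  0.836  0.104] w 0.0129
toolx [ 0.0076  0.0042 -1.    ] toolz [0.014 1.    0.004]
shift [ 0.0007  0.0005 -0.0005] turns [array([-0.1142,  0.0039,  0.0077]), array([ 3.0274,  0.0117, -0.0058])]
```

>>> arm_command --moves '[0.0017, 0, 0, 0.04, 0.001, 0.003, 1, 0.0013, 0, 0, 0.04, 0.001, 0.002, 1, 0.0013, 0, 0, 0.04, 0, 0.001, 1, 0.0013, 0, 0, 0.04, 0, 0, 1]'

```text
clock: 12.72
eef_pos: [0.4996, 0.184, 0.3247]
tool_rot: [-0.453, 0.54, 0.452, 0.547]
ft_force: [-4.2, -2.6, 10.3]
grip_width: 0.013
```

```bash
python3 -c "
from h import *
plan([.498,.183,.3245],-.52)"
```

```text
t 12.7167 pos [0.4996 0.184  0.3247] q [ 3.520e-01  3.470e-01 -6.200e-02  1.151e+00  1.000e-03  5.340e-01] F [-4.17 -2.57 10.29] T [-0.581  1.122  0.111] w 0.013
toolx [ 0.0094  0.0049 -0.9999] toolz [0.18  0.984 0.007]
shift [ 0.0001  0.0014 -0.0012] turns [array([0.3385, 0.0079, 0.0072]), array([-2.8031, -0.0102,  0.0111])]
```

>>> arm_command --moves '[0.0015, 0.0003, 0, 0.04, 0.003, 0.003, 1, 0.0013, 0.0003, 0, 0.04, 0.002, 0.003, 1, 0.0013, 0, 0, 0.04, 0.001, 0.002, 1, 0.0013, 0, 0, 0.04, 0.001, 0.001, 1]'

```text
clock: 13.05
eef_pos: [0.5, 0.1845, 0.3245]
tool_rot: [-0.406, 0.576, 0.405, 0.582]
ft_force: [-3.4, -0.3, 10.9]
grip_width: 0.0129
```

```bash
python3 -c "
from h import *
plan([.498,.183,.3245],-.52)"
```

```text
t 13.05 pos [0.5    0.1845 0.3245] q [ 0.353  0.349 -0.059  1.155  0.     0.702] F [-3.43 -0.28 10.89] T [-0.372  0.96   0.095] w 0.0129
toolx [ 0.0068  0.0029 -1.    ] toolz [0.341 0.94  0.005]
shift [-0.      0.0014 -0.0021] turns [array([0.1717, 0.0056, 0.005 ]), array([-2.9698, -0.0074,  0.0083])]
```

>>> arm_command --moves '[0.0013, 0.0007, -0.0007, 0.04, 0.002, 0.002, 1, 0.0013, 0.0003, -0.0003, 0.04, 0.001, 0.001, 1, 0.0013, 0, 0, 0.04, 0.001, 0.001, 1]'

```text
clock: 13.3
eef_pos: [0.4997, 0.1845, 0.3247]
tool_rot: [-0.369, 0.6, 0.368, 0.606]
ft_force: [-3.3, -1.3, 10.2]
grip_width: 0.0132
```

```bash
python3 -c "
from h import *
plan([.498,.183,.3245],-.52)"
```

```text
t 13.3 pos [0.4997 0.1845 0.3247] q [ 0.354  0.348 -0.061  1.153  0.     0.827] F [-3.3  -1.34 10.22] T [-0.52   1.041  0.074] w 0.0132
toolx [ 0.0085  0.0031 -1.    ] toolz [0.456 0.89  0.007]
shift [ 0.0001  0.0009 -0.0021] turns [array([0.0467, 0.0068, 0.006 ]), array([-3.0949, -0.0092,  0.0105])]
```

>>> arm_command --moves '[0.0013, 0.0003, -0.0003, 0.03, 0.001, 0.001, 1, 0.0013, 0.0003, -0.0003, 0.025, 0.001, 0.001, 1]'

```text
clock: 13.47
eef_pos: [0.4992, 0.1841, 0.3246]
tool_rot: [-0.352, 0.61, 0.35, 0.617]
ft_force: [-4.1, -3.2, 10.6]
grip_width: 0.0131
```

```bash
python3 -c "
from h import *
plan([.498,.183,.3245],-.52)"
```

```text
t 13.4667 pos [0.4992 0.1841 0.3246] q [ 3.540e-01  3.470e-01 -6.300e-02  1.152e+00 -1.000e-03  8.840e-01] F [-4.14 -3.23 10.61] T [-0.769  0.876  0.286] w 0.0131
toolx [ 0.0092  0.0022 -1.    ] toolz [0.506 0.862 0.007]
shift [ 0.      0.0005 -0.0015] turns [array([-0.0108,  0.0065,  0.0068]), array([ 3.1308,  0.0107, -0.0102])]
```

>>> arm_command --moves '[0.0013, 0, 0, 0.02, 0.001, 0.001, 1, 0.0013, 0, 0, 0.02, 0.001, 0.001, 1]'

```text
clock: 13.63
eef_pos: [0.4988, 0.1835, 0.3245]
tool_rot: [-0.34, 0.618, 0.338, 0.623]
ft_force: [-4.4, -2.4, 11.8]
grip_width: 0.013
```

```bash
python3 -c "
from h import *
plan([.498,.183,.3245],-.52)"
```

```text
t 13.6333 pos [0.4988 0.1835 0.3245] q [ 0.353  0.347 -0.063  1.153 -0.002  0.925] F [-4.39 -2.44 11.85] T [-0.434  0.926  0.533] w 0.013
toolx [ 8.e-03  5.e-04 -1.e+00] toolz [0.541 0.841 0.005]
shift [-0.      0.0004 -0.0009] turns [array([-0.0515,  0.0045,  0.0066]), array([ 3.0901,  0.0101, -0.007 ])]
```

Torque jumped to 0.53 N·m at a total turn of 0.67 rad, which is the stop. I'll relieve the torque, then let it rise.

>>> arm_command --moves '[0.0008, 0, 0, -0.02, 0.001, 0.002, 1, 0.0005, 0, 0, -0.01, 0.001, 0.001, 1, -0.0005, 0, 0, 0, 0, 0, 1, -0.001, 0, 0, 0, 0, 0, 1, -0.001, 0, 0, 0, 0, 0, 1]'

```text
clock: 14.05
eef_pos: [0.4989, 0.1833, 0.3289]
tool_rot: [-0.349, 0.613, 0.347, 0.618]
ft_force: [1.7, 0.7, -6.4]
grip_width: 0.0126
```

```bash
python3 -c "
from h import *
plan([.498,.183,.329],-.52)"
```

```text
t 14.05 pos [0.4989 0.1833 0.3289] q [ 3.520e-01  3.430e-01 -5.600e-02  1.163e+00 -1.000e-03  8.930e-01] F [ 1.66  0.66 -6.44] T [ 0.079 -0.254 -0.048] w 0.0126
toolx [ 0.008   0.0017 -1.    ] toolz [0.515 0.857 0.006]
shift [-0.0001  0.0006 -0.0008] turns [array([-0.0209,  0.0055,  0.0061]), array([ 3.1207,  0.0095, -0.0086])]
```

It is held at TCP z 0.3289, exactly the locked height, and resists being lifted. Relaxing and opening.

>>> arm_command --moves '[0.001, 0, 0, 0, 0, 0, 1, 0, 0, 0, 0, 0, 0, 0, 0, 0, 0, 0, 0, 0, -1, 0, 0, 0, 0, 0, 0, -1, 0, 0, 0, 0, 0, 0, -1, 0, 0, 0, 0, 0, 0, -1, 0, 0, 0, 0, 0, 0, -1, 0, 0, 0, 0, 0, 0, -1]'

```text
clock: 14.72
eef_pos: [0.4995, 0.1838, 0.3256]
tool_rot: [-0.349, 0.613, 0.348, 0.618]
ft_force: [0.4, -0.3, 0.3]
grip_width: 0.0855
```

```bash
python3 -c "
from h import *
plan([.498,.183,.329],-.52)
over('s7',(250,130,120,120),5)"
```

```text
t 14.7167 pos [0.4995 0.1838 0.3256] q [ 3.530e-01  3.470e-01 -5.900e-02  1.157e+00 -1.000e-03  8.930e-01] F [ 0.42 -0.3   0.26] T [ 0.02   0.093 -0.006] w 0.0855
toolx [ 0.007  0.002 -1.   ] toolz [0.515 0.857 0.005]
shift [-0.0034  0.0009 -0.0015] turns [array([-0.0206,  0.0053,  0.005 ]), array([ 3.121 ,  0.0078, -0.0083])]
```

View pics/s7.png

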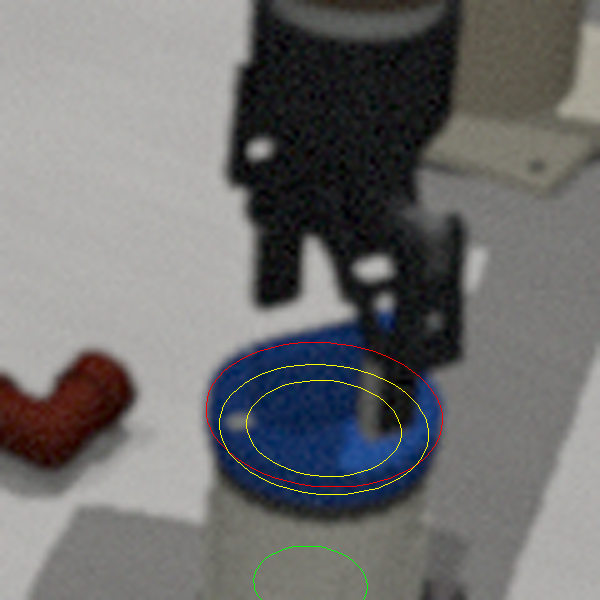

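The gripper is clear of the bar and the cap sits low on the collar. Now I'll back straight up, then move aside for a look.

>>> arm_command --moves '[-0.008, 0, 0, 0, 0.001, 0.001, -1, -0.015, 0, 0, 0, 0.001, 0.001, -1, -0.02, 0, 0, 0, 0, 0, -1, -0.02, 0, 0, 0, 0, 0, -1, -0.02, 0, 0, 0, 0, 0, -1, -0.01, -0.01, -0.015, 0, 0, 0, -1, -0.002, -0.014, -0.02, 0, 0, 0, -1, -0.002, -0.014, -0.02, 0, 0, 0, -1, -0.002, -0.014, -0.02, 0, 0, 0, -1, -0.002, -0.014, -0.02, 0, 0, 0, -1, -0.002, -0.014, -0.02, 0, 0, 0, -1, -0.002, -0.014, -0.02, 0, 0, 0, -1, -0.002, -0.014, -0.02, 0, 0, 0, -1, -0.002, -0.014, -0.02, 0, 0, 0, -1, -0.002, -0.014, -0.02, 0, 0, 0, -1, 0, 0, 0, 0, 0, 0, -1, 0, 0, 0, 0, 0, 0, -1]'

```text
clock: 16.18
eef_pos: [0.5154, -0.063, 0.4537]
tool_rot: [-0.352, 0.609, 0.347, 0.62]
ft_force: [-0.2, 0.5, 0.6]
grip_width: 0.0854
```

```bash
cat > chk.py <<'E'
from h import *
imgs={n:bot.camera(n)[:,:,::-1].copy() for n in('top','scene')}
for n in imgs: cv2.imwrite(f'pics/{n}9.png',imgs[n])
c=np.array((.4985,.1835));a=-.54;out=[]
for n in imgs:
    u0=proj(n,[*c,.15])[0].astype(int);x0,y0=u0-22;x0,y0=int(x0),int(y0);s=44
    im=cv2.resize(imgs[n][y0:y0+s,x0:x0+s],None,fx=9,fy=9,interpolation=cv2.INTER_CUBIC);im=cv2.convertScaleAbs(im,alpha=1.4)
    u=np.array([np.cos(a),np.sin(a)]);v=np.array([-u[1],u[0]])
    def pl(P,col): cv2.polylines(im,[((proj(n,P)-[x0,y0]+.5)*9).astype(int)],True,col,1)
    for z,col in((.1485,(0,255,0)),(.1825,(0,255,255))):
        pl(np.array([[*(c+i*.031*u+j*.007*v),z] for i,j in((1,1),(1,-1),(-1,-1),(-1,1))]),col)
    pl(circ(c,.047,.1485),(0,0,255)); out.append(im)
cv2.imwrite('pics/fin.png',np.hstack(out))
plan([.45,-.1,.45],0)
E
python3 chk.py
```

```text
t 16.2833 pos [ 0.5155 -0.062   0.4536] q [-0.12   0.257  0.153  1.451  0.003  0.414] F [-0.71 -0.71  0.15] T [-0.021  0.028 -0.044] w 0.0854
toolx [ 0.0159  0.0011 -0.9999] toolz [0.509 0.861 0.009]
shift [ 0.0025  0.037  -0.0661] turns [array([-0.5341,  0.0053,  0.0152]), array([ 2.6074,  0.0203, -0.007 ])]
```

View pics/fin.png

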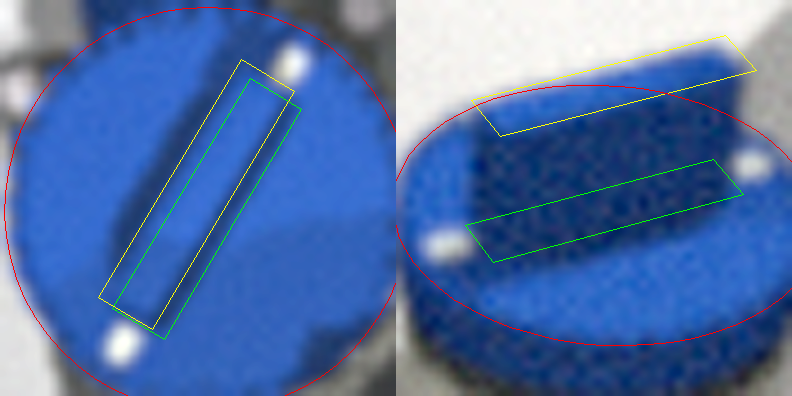

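View pics/scene9.png

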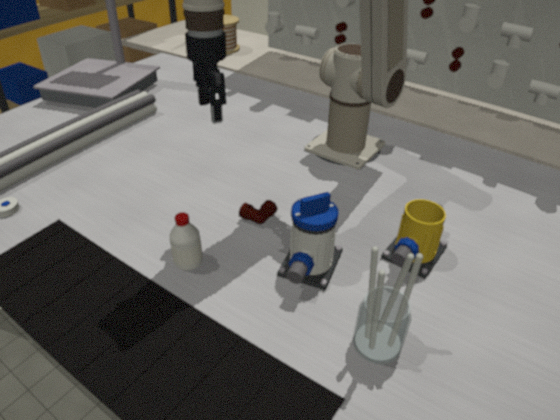

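View pics/top9.png

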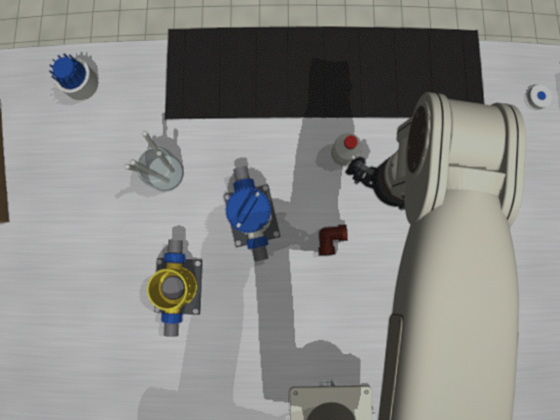

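Run:
```python
from h import *
def dots(f,c,r=20):
    im=cv2.imread(f).astype(float); res=[]
    c=np.round(c).astype(int); w=im[c[1]-r:c[1]+r,c[0]-r:c[0]+r]
    return w
def cen(f,uv,r=3):
    im=cv2.imread(f).astype(float);u,v=np.round(uv).astype(int)
    w=im[v-r:v+r+1,u-r:u+r+1,2]; w=np.clip(w-np.percentile(w,60),0,None) # red channel bright vs blue
    Y,X=np.mgrid[v-r:v+r+1,u-r:u+r+1]; return np.array([(w*X).sum(),(w*Y).sum()])/w.sum()
def tri(a,b):
    A=[];B=[]
    for n,uv in(("top",a),("scene",b)):
        o,d=ray(n,uv);d/=np.linalg.norm(d);M=np.eye(3)-np.outer(d,d);A.append(M);B.append(M@o)
    x=np.linalg.lstsq(np.vstack(A),np.hstack(B),rcond=None)[0]; return x
# pixel seeds
t0=[(368+170/8,185+360/8),(368+317/8,185+128/8)]  # dot toward -x ,+x
s0=[(170+178/4,150+97/4),(170+57/4,150+121/4)]
ut=proj("top",[.4985,.1835,.15])[0].astype(int)-22; us=proj("scene",[.4985,.1835,.15])[0].astype(int)-22
t9=[ut+np.array([122,345])/9-.5,ut+np.array([293,63])/9-.5]
s9=[us+np.array([752-396,165])/9-.5,us+np.array([447-396,245])/9-.5]
for tag,t,s in(("0",t0,s0),("9",t9,s9)):
    P=[]
    for a,b in zip(t,s):
        ca,cb=cen(f"pics/top{tag}.png",a),cen(f"pics/scene{tag}.png",b); P.append(tri(ca,cb)); print(tag,ca.round(1),cb.round(1),P[-1].round(4))
    d=P[1]-P[0]; print("mid",((P[0]+P[1])/2).round(4),"len",np.linalg.norm(d).round(4),"yaw",np.arctan2(d[1],d[0]).round(3),"dz",d[2].round(4))
```

```text
0 [388.8 229.7] [214.7 173.3] [ 0.4574 -0.1229  0.0953]
0 [409.  199.3] [183.5 179.7] [ 0.5226 -0.168   0.0947]
mid [ 0.49   -0.1454  0.095 ] len 0.0793 yaw -0.605 dz -0.0006
9 [238.2 224.7] [331.4 204.6] [0.4669 0.2029 0.151 ]
9 [256.9 193.9] [297.1 213.7] [0.5315 0.1635 0.1504]
mid [0.4992 0.1832 0.1507] len 0.0756 yaw -0.549 dz -0.0006
```

Run:
```python
from h import *
A=np.mean([bot.camera("scene")[:,:,::-1].astype(float) for _ in range(10)],0); np.save("avg.npy",A)
c=(.4992,.1835); f=10;x0,y0,s=286,190,60
im=cv2.resize(A.astype(np.uint8)[y0:y0+50,x0:x0+s],None,fx=f,fy=f,interpolation=cv2.INTER_CUBIC);im=cv2.convertScaleAbs(im,alpha=1.6)
im2=im.copy()
def pl(im,P,col): cv2.polylines(im,[((proj("scene",P)-[x0,y0]+.5)*f).astype(int)],True,col,1)
pl(im,circ(c,.047,.1405),(0,255,255)); pl(im,circ(c,.047,.1485),(0,0,255))
pl(im2,circ(c,.047,.1375),(0,255,255)); pl(im2,circ(c,.047,.1455),(0,0,255))
cv2.imwrite("pics/g1.png",im);cv2.imwrite("pics/g2.png",im2)
```

```text
(no output)
```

View pics/g1.png

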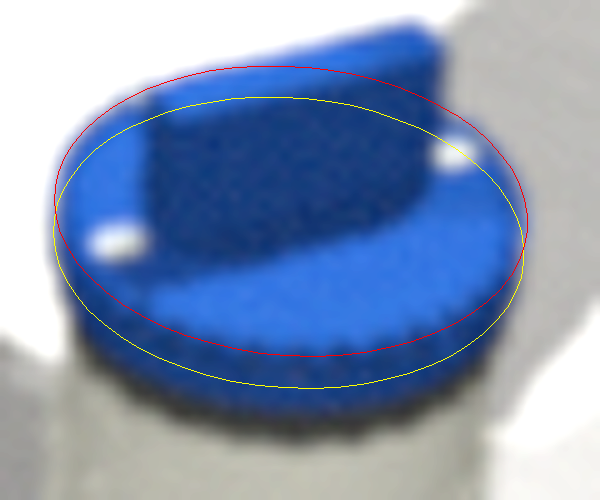

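View pics/g2.png

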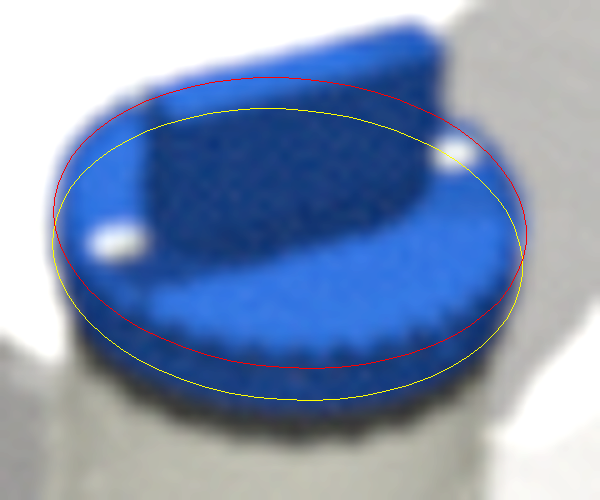

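Run:
```python
from h import *
A=np.load("avg.npy").astype(np.uint8); B=cv2.imread("pics/scene0.png")
# warp both to same local scale: column profile under the axis: sample along the front-line of cap (toward camera), as function of height on cyl r=47
cam=bot.get_calibration("scene")["world_from_camera"][:3,3]
def prof(img,c,z0):
    d=cam[:2]-np.array(c);d/=np.linalg.norm(d); ph=np.arctan2(d[1],d[0]); rows=[]
    hs=np.arange(-.016,.006,.0005)
    for h in hs:
        P=[[c[0]+.047*np.cos(ph+t),c[1]+.047*np.sin(ph+t),z0+h] for t in np.linspace(-.35,.35,41)]
        m=proj("scene",P).astype(np.float32)[None]
        rows.append(cv2.remap(img,m[...,0],m[...,1],cv2.INTER_LINEAR)[0].astype(float).mean(0))
    return hs,np.array(rows)
for tag,img,c,z0 in(("init",B,(.4888,-.1440),.0915),("fin",A,(.4992,.1835),.1485)):
    hs,r=prof(img,c,z0); print(tag); print("\n".join(f"{h*1000:.1f} {v.round(0)}" for h,v in list(zip(hs,r))[::2]))
```

```text
init
-16.0 [72. 36. 14.]
-15.0 [73. 37. 14.]
-14.0 [74. 37. 14.]
-13.0 [75. 36. 14.]
-12.0 [77. 37. 15.]
-11.0 [78. 38. 15.]
-10.0 [79. 39. 14.]
-9.0 [79. 39. 15.]
-8.0 [80. 39. 16.]
-7.0 [80. 39. 17.]
-6.0 [79. 38. 16.]
-5.0 [78. 37. 14.]
-4.0 [77. 37. 13.]
-3.0 [79. 39. 15.]
-2.0 [82. 40. 17.]
-1.0 [86. 43. 19.]
0.0 [93. 47. 21.]
1.0 [101.  52.  23.]
2.0 [109.  56.  24.]
3.0 [117.  60.  25.]
4.0 [124.  64.  26.]
5.0 [130.  67.  28.]
fin
-16.0 [45. 37. 34.]
-15.0 [51. 37. 32.]
-14.0 [59. 38. 29.]
-13.0 [66. 39. 26.]
-12.0 [73. 40. 23.]
-11.0 [77. 40. 20.]
-10.0 [80. 40. 18.]
-9.0 [81. 40. 17.]
-8.0 [82. 41. 17.]
-7.0 [81. 41. 18.]
-6.0 [80. 40. 18.]
-5.0 [79. 40. 18.]
-4.0 [78. 40. 18.]
-3.0 [79. 40. 18.]
-2.0 [82. 41. 18.]
-1.0 [88. 44. 19.]
0.0 [95. 47. 20.]
1.0 [105.  53.  22.]
2.0 [114.  58.  25.]
3.0 [123.  64.  28.]
4.0 [130.  68.  30.]
5.0 [136.  71.  32.]
```

Run:
```python
from h import *
print(bot.get_obs()["clock"], bot.job_done())
```

```text
the job is handed in; nothing more can be done
16.7833 None
```

The sieve insert is in the white housing, and everything I could check says it is locked and upright. I handed the job in at 16.8 s.

**What I did:** I gripped the bar and lowered the insert over the collar, lined up with the gate line seen from above (about +0.10 rad). Both lugs dropped through on the first light feel, so I never had to search by turning, and the cap never rested on closed gates. I then pressed about 12.4 mm down and turned it 0.67 rad clockwise. I eased off about 0.03 rad, let it spring up and released it.

**Last checks:**
- **Pressing:** the force followed the spring's curve all the way down. The highest wrist reading was about 12 N, which is roughly 14 N on the housing with the insert's weight added.
- **Turning:** the torque was mostly about 0.1 N·m, then reached 0.53 N·m at the stop.
- **Lock:** before release the insert had risen 4.4 mm, to exactly the locked height, and an upward pull of about 4 N did not lift it further.
- **Pictures after release:** the bar lies at about −0.55 rad, close to mid-notch, and the cap is level. The elbow, bottle and jar look unmoved by eye.

**Where checks disagreed:** triangulating the cap's two white dots gave a height 1.3 mm below the locked value, roughly midway between locked and stuck. The profile of the cap's rim and the force reading both fit locked, so I handed it in. During release the tool also sank about 3 mm with the gripper opening. I did not grip the bar again to test the lock by feel.

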